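# Latch the transit case

### The job

The blue transit case on the packing table is packed but its draw latch is still open. Draw the latch's wire loop over the steel hook on the lid and hook it under the lip, then push the red lever over to the back and press it down until it snaps under its spring catch, so that the lid is pulled onto its seal. Work the latch by feel, without forcing the lever or leaning on the lid, and leave the other things on the table where they are.

Things in the scene. Friction and masses are not known exactly. Their poses are not given: they have to be found in the camera images.
- case: transit case, blue panels with aluminium edges, 260 mm wide (its y), flat top 180 mm above the table; fixed, standing on its hinge edge. Origin on the table under the rim of the case body, mid-width. x runs from the lid to the back, z up. Body from x = 0 to 140 mm, lid on the -x side to about x = -58. The latch is in the middle of the top; from 25 mm beside it in y the top is bare.
- lever_pivot (a point): pivot of the red lever, between two steel cheeks (30 mm over the outside), 28 mm behind the case's origin (x) and 20 mm above its top; axes as the case's. Behind it, under the lever's free end, a block carries a rubber rest and an upright spring catch with a brass roller, 99 mm from the pivot, up to 45 mm above the case's top. The block is set up to 8 mm higher or lower by case: feel for it.
- latch_lever (a joint): lever angle, rad: 0 = open stop (stands up, leaning 13 deg to the lid), grows as it swings up and back; 1.79 = level to the back. Stays where left. Hooked, it takes 3 to 11 N at the grip between 0.6 and 1.6 (differs by case); dead centre 1.66. Its nose meets the catch at 1.60 to 1.76; after the snap it lies on the firm rubber rest at 1.69 to 1.90.
- lever_grip (a point): red grip, 64 x 24 x 11 mm, from 24 to 88 mm along the lever; the lever's nose ends 98 mm off the pivot. Origin: middle of the pushed face, 60 mm along the lever, 6 mm off its centre line. x along the lever to its free end, y as the case's, z out of the pushed face (to the lid when standing, up when closed). The catch takes 8 to 15 N there and gives with a snap; over 22 N is forcing it.
- loop_bar (a point): middle of the loop's crossbar. Loop: 6 mm steel wire, two straight legs, 44 mm over the outside, 82 mm from crossbar to its pin on the lever, 20 mm from the lever's pivot: drawing the loop swings the lever too; at full stretch the bar goes 12 to 16 mm past its seat. It starts standing, leaning to the lid; falls if it leans over 45 deg. Grip it across the legs at the bar. x from pin to bar.
- keeper_seat (a point): centre of the crossbar when hooked: against the -x side of the hook's post, under its lip, 12 mm above the lid's top. Steel hook, 26 mm wide, open to -x. From this point: post's face 3 mm to +x, lip's underside 3 mm and top 7 mm up, lip's tip 5 mm to -x (the crossbar clears it from 8 mm to -x on), saddle 6.5 mm down, reaching 16 mm to -x. Rides on the lid; axes as the case's.
- barcode_scanner: grey cordless barcode scanner standing on its foot, 46x101x118 mm; a bystander, origin at the centre of its underside
- tape_brown: roll of brown packing tape lying flat, 101x100x48 mm; a bystander, origin at the centre of its underside
- tape_measure: yellow tape measure, 62x71x42 mm; a bystander, origin at the centre of its underside
- marker_black: black marker pen lying flat, 18x138x20 mm; a bystander, origin at the centre of its underside
- pen_blue: blue pen lying flat, 10x148x12 mm; a bystander, origin at the centre of its underside
- case_lid: lid of the case, 46 mm deep, blue with aluminium edges; origin on its hinge line at the foot of the case's rim, 14 mm above the table, x, z as the case's when shut. It stands ajar on its rubber seal by 0.035 rad (the hook then 6 mm farther to -x than latched). Springy, about 12 N per mm at the hook; it is leant on if pressed with over 40 N.
- spring_catch (a joint): deflection of the spring catch, rad: 0 at rest and while the lever only leans on it; pushed back to about 0.15 to 0.2 as the lever's nose passes under its roller, and held at 0.08 to 0.2 by the closed lever.

How it is judged:
By the outcome, as a careful person would: the job done as asked, in the order asked, and still so for the second after the job is handed in, with the robot touching nothing.
It also fails if it takes over 58 s, if anything falls off the work surface, if the arm or the gripper's body presses on something with over 40 N, if the wrist force passes 120 N, or if a joint passes its speed limit or range.

### The arm

A 7-joint arm with a two-finger parallel gripper is mounted at the origin on a cart in front of the work surface, level with it; the furniture and walls round the work are solid. World frame = base frame: x ahead of the robot, y to its left, z up, the work surface at z = 0. Lengths are in m, angles in degrees, forces in N, time in s.
With the tool pointing down it reaches from about 0.35 to 0.9 m from the base axis. Payload 8.1 kg.
Tool frame: the origin (TCP) lies between the finger pads; the fingertips stand 25 mm ahead of it and the grasp point (between the pads) lies 6 mm ahead of it; z points along the fingers, y is the line along which they close (so a half turn about z gives the same grasp; the last joint's range is limited). The gripper opens to 92 mm and grips with 3 to 60 N. Pads are 19 mm wide; open, the fingers measure 130 mm over their backs; the gripper's body (75 mm by 190 mm) begins 47 mm behind the grasp point.
Start: joints at [-77.613, 24.895, 1.432, 90.138, -0.665, 64.973, -4.303], TCP at [0.196, 0.594, 0.252] pointing down, gripper open.
Joint ranges: [-149.89, 149.89], [-25.12, 119.58], [-72.63, 75.52], [4.76, 147.25], [-75.54, 255.54], [6.69, 114.76], [-157.13, 157.13]. Speed limits (degrees/s): [127.2, 127.2, 172.46, 172.46, 180, 180, 180].

### API

Orientations are given as a 3x3 rotation matrix whose columns are the frame's x, y, z axes.
In Python, from workcell import ctrl, imaging gives the robot as it stands.
- The arm moves only by the tool send_rows, never from a script. Its argument "increments" is a list that holds one entry, the list of rows, each a list of 5 numbers: the opening, from 0 (shut) to 1 (fully open), then the shift along the tool's x, y, z in m, then the turn about the tool's z in rad. In form: [[[fingers, dx, dy, dz, turn], ...]]. A call has 1 to 10 rows; each row shifts and turns the commanded pose from where the row before left it, along the tool's axes as they then stand; what a row does not reach is not made up. A row lasts 1/8 s, in which the tool goes at most 62.5 mm and 10.7 degrees, less where a joint would pass 70% of its speed; a pose out of reach is approached as far as the arm can. A call with a gripper value outside its range is refused whole. The fingers move at their own pace and stop on an object; "newtons" is the grip in N (left out, the last holds). Time passes only in rows, so rows that do not move let the fingers close. It gives the time, the measured TCP pose, the force, the opening and the grip force at its end, in the units of the state.
- ctrl.observe(): the state, without advancing time (a new reading comes with each control period).
- imaging.grab_frame(name): name is "side" or "top"; returns the picture (400x640x3 uint8, red, green, blue); there is no depth.
- imaging.get_calibration(name): a dict with "mtx" (3x3 intrinsics, pixels), "eye" and "rotation" of the camera in the world. Camera axes: x right, y up, looking along -z (the intrinsics and any distortion apply to the point x, -y, -z); pixel columns grow to the right and rows downward; lengths in m; the calibration is good to about 2 mm. A picture is of the moment at which its call begins. get_calibration takes no time and is no camera call.
- ctrl.sign_off(): hands the job in; it is judged then, once.
The state is a dict: "time": time; "joints": joint angles; "qvel": joint speeds; "joint_torque": joint torques, N m; "eef_pos": TCP position; "eef_rot": TCP orientation; "ft_force": force on the tool from outside, world axes, zero at the start; "wrist_torque": the same for the moment, N m; "finger_gap": finger opening in m; "grip_force": force on a finger pad.
Only numpy, scipy, OpenCV 4.12 (cv2) and the standard library are available. Lean on these libraries where they do the work, as an engineer would, in place of code of your own. Each camera call takes 0.05 s, during which the arm holds its last target. There are 200 camera calls.

## Working session

There is one attempt and no reset: what is moved stays moved. The work goes in short steps, Python scripts to look and compute and a tool call to move; the robot and the scene stay as the last step left them, time stands still between calls to the robot, and variables do not carry over. Pictures are saved under pics/ and viewed, at most 10 in all, crops included, and the job is handed in when it is done.

Besides the shell and the picture viewer there is one more tool, called by a JSON object that holds its "method" and its "body", one argument or row to a line. send_rows: Moves the arm, as the interface text tells. Its arguments: {"type":"object","properties":{"increments":{"type":"array"},"newtons":{"type":"number"}},"required":["increments"]}

```bash
mkdir -p pics; ls
python3 - <<'E'
from workcell import ctrl, imaging
import cv2, numpy as np
np.set_printoptions(precision=4,suppress=True)
s=ctrl.observe(); print({k:np.array(v).round(3).tolist() for k,v in s.items()})
for n in("side","top"):
    c=imaging.get_calibration(n); print(n,{k:np.array(v).round(4).tolist() if not isinstance(v,str) else v for k,v in c.items()})
    im=imaging.grab_frame(n); cv2.imwrite(f"pics/{n}0.png",im[:,:,::-1])
E
```

```text
pics
{'time': 0.0, 'joints': [-77.611, 24.936, 1.43, 90.188, -0.666, 64.974, -4.304], 'qvel': [0.037, -0.027, 0.024, 0.095, 0.024, -0.035, -0.067], 'joint_torque': [-0.0, -66.785, 0.985, -31.446, -0.061, 0.043, 0.0], 'eef_pos': [0.196, 0.593, 0.251], 'eef_rot': [[-0.95, 0.314, -0.0], [0.314, 0.95, -0.002], [-0.0, -0.002, -1.0]], 'ft_force': [-0.048, 0.857, 0.921], 'wrist_torque': [-0.033, -0.039, -0.021], 'grip_force': 0.0, 'finger_gap': 0.092}
side {'mtx': [[446.2091, 0.0, 318.3375], [0.0, 446.2091, 199.7081], [0.0, 0.0, 1.0]], 'eye': [0.185, 1.3621, 1.086], 'rotation': [[-0.9672, 0.1453, -0.2082], [-0.2538, -0.5261, 0.8117], [0.0083, 0.8379, 0.5457]]}
top {'mtx': [[405.0031, 0.0, 312.2487], [0.0, 405.0031, 198.7671], [0.0, 0.0, 1.0]], 'eye': [0.4068, 0.0626, 1.3741], 'rotation': [[0.0212, 0.9967, -0.0783], [-0.9998, 0.0209, -0.0046], [-0.003, 0.0783, 0.9969]]}
```

View pics/side0.png

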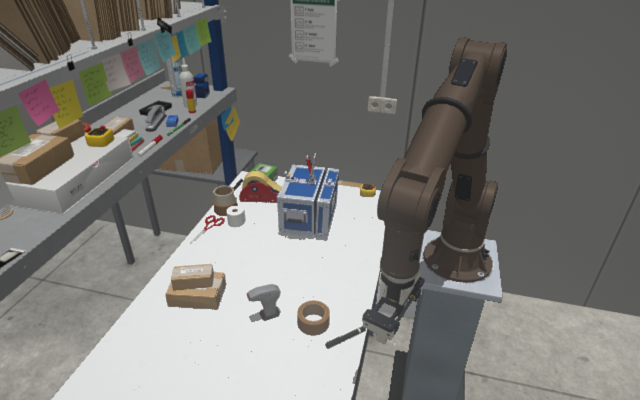

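View pics/top0.png

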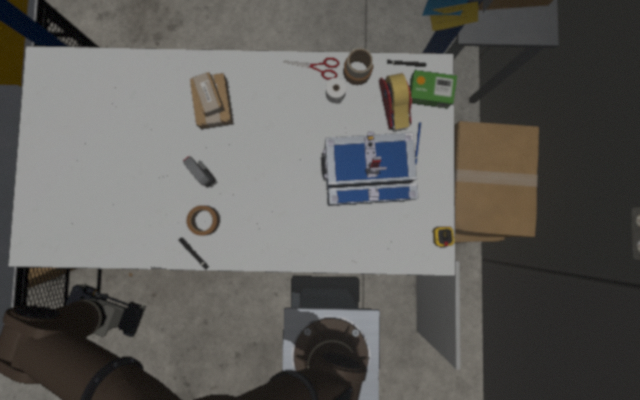

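Run:
```python
import cv2, numpy as np
a=cv2.imread("pics/top0.png")[120:215,310:430]; b=cv2.imread("pics/side0.png")[140:245,265:355]
cv2.imwrite("pics/crop0.png",np.hstack([cv2.resize(a,(440,348),interpolation=cv2.INTER_CUBIC),cv2.resize(cv2.resize(b,None,fx=4,fy=4,interpolation=cv2.INTER_CUBIC)[:,:],(298,348))]))
```

```text
(no output)
```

View pics/crop0.png

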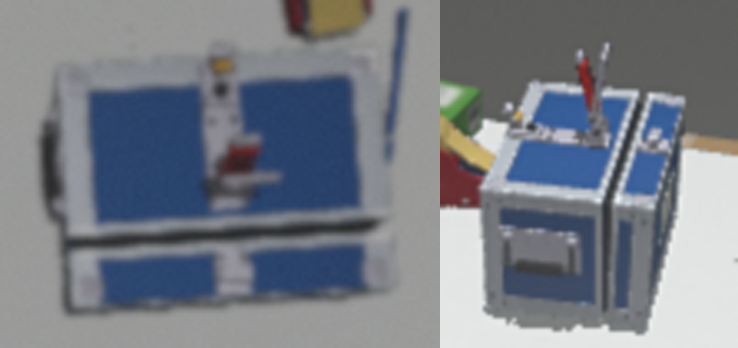

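```bash
cat > h.py <<'E'
import numpy as np, cv2
from workcell import ctrl, imaging
np.set_printoptions(precision=4,suppress=True)
def ray(n,px):
    c=imaging.get_calibration(n); K=np.array(c["mtx"]); d=np.linalg.inv(K)@[px[0],px[1],1]
    d=np.array(c["rotation"])@[d[0],-d[1],-d[2]]; return np.array(c["eye"]),d
def plane(n,px,z):
    e,d=ray(n,px); return e+d*(z-e[2])/d[2]
def tri(p,q):  # top px, side px
    e,d=ray("top",p); f,g=ray("side",q)
    t=np.linalg.lstsq(np.c_[d,-g],f-e,rcond=None)[0]; a,b=e+d*t[0],f+g*t[1]
    return (a+b)/2,np.linalg.norm(a-b)
def proj(n,P):
    c=imaging.get_calibration(n); v=np.array(c["rotation"]).T@(np.array(P)-c["eye"]); v=np.array(c["mtx"])@[v[0],-v[1],-v[2]]; return v[:2]/v[2]
E
python3 - <<'E'
from h import *
a=cv2.imread("pics/top0.png"); h=cv2.cvtColor(a,cv2.COLOR_BGR2HSV)
m=cv2.inRange(h,(100,120,50),(125,255,255)); m[:,:322]=0;m[:,415:]=0;m[:132]=0;m[210:]=0
n,l,st,ce=cv2.connectedComponentsWithStats(m)
for i in range(1,n):
    if st[i,4]>15: print(st[i],ce[i])
top=np.argwhere((m>0)); 
for lo,hi in((130,184),(185,208)):
    p=[(plane("top",(x,y),.18))[:2] for y,x in top if lo<=y<hi]
    r=cv2.minAreaRect(np.array(p,np.float32)); print(r)
s=lambda x,y:(310+x/3.667,120+y/3.663)
for q in[(62,66),(378,50),(68,238),(390,222),(72,310),(395,290)]: print(q,plane("top",s(*q),.18))
S=lambda x,y:(265+(x-440)/298*90,140+y/348*105)
print("bar",tri(s(250,180),S(604,48)))
print("lever tip",tri(s(245,143),S(581,60)))
print("hook",plane("top",s(235,265),.19))
print("latch roller",plane("top",s(219,66),.22))
E
```

```text
[376 142  31  36 905] [392.1978 158.8619]
[335 144  32  36 995] [349.9307 161.9558]
[379 188  29  11 282] [393.3972 193.0532]
[338 190  30  12 290] [352.769  195.6276]
((0.6183281540870667, -0.10286693274974823), (0.10305624455213547, 0.2095710039138794), 4.727789402008057)
((0.5173078775405884, -0.11056839674711227), (0.02950497716665268, 0.20510974526405334), 4.713206768035889)
(62, 66) [0.6838 0.0282 0.18  ]
(378, 50) [ 0.7023 -0.2295  0.18  ]
(68, 238) [0.5426 0.0207 0.18  ]
(390, 222) [ 0.561  -0.2394  0.18  ]
(72, 310) [0.4842 0.0164 0.18  ]
(395, 290) [ 0.5059 -0.2435  0.18  ]
bar (array([ 0.5762, -0.1064,  0.3015]), np.float64(0.004419574330040024))
lever tip (array([ 0.6053, -0.1057,  0.2824]), np.float64(0.0012368803767734836))
hook [ 0.5225 -0.113   0.19  ]
latch roller [ 0.677  -0.0944  0.22  ]
```

{"method": "send_rows", "body": {
  "increments": [
    [[1,0,0,-0.05,-0.133],[1,0,0,-0.05,-0.133],[1,0,0,-0.05,-0.132],[1,-0.022,-0.05,0,0],[1,-0.022,-0.05,0,0],[1,-0.022,-0.05,0,0],[1,-0.022,-0.05,0,0],[1,-0.022,-0.05,0,0],[1,-0.022,-0.05,0,0],[1,-0.022,-0.05,0,0]]
  ],
  "newtons": 8
}}

```text
time: 1.35
eef_pos: [0.3776, 0.2549, 0.4016]
eef_rot: [[-0.997, -0.079, -0.0], [-0.079, 0.997, 0.0], [0.0, 0.0, -1.0]]
ft_force: [0.6, 0.8, 1.0]
finger_gap: 0.0918
grip_force: 0.0
```

{"method": "send_rows", "body": {
  "increments": [
    [[1,-0.021,-0.047,0,0],[1,-0.021,-0.047,0,0],[1,-0.021,-0.047,0,0],[1,-0.021,-0.047,0,0],[1,-0.021,-0.047,0,0],[1,-0.021,-0.047,0,0],[1,-0.021,-0.047,0,0],[1,-0.021,-0.047,0,0],[1,0,0,0,0],[1,0,0,0,0]]
  ]
}}

```text
time: 2.6
eef_pos: [0.5741, -0.1043, 0.4012]
eef_rot: [[-0.997, -0.079, -0.001], [-0.079, 0.997, 0.001], [0.001, 0.001, -1.0]]
ft_force: [1.0, 1.1, 0.7]
finger_gap: 0.0917
grip_force: 0.0
```

Run:
```python
from h import *
a=imaging.grab_frame("top")[:,:,::-1];b=imaging.grab_frame("side")[:,:,::-1]
cv2.imwrite("pics/top1.png",a);cv2.imwrite("pics/side1.png",b)
cv2.imwrite("pics/crop1.png",np.hstack([cv2.resize(a[130:210,330:410],(390,390),interpolation=cv2.INTER_CUBIC),cv2.resize(b[110:190,280:360],(390,390),interpolation=cv2.INTER_CUBIC)]))
print(ctrl.observe()["eef_pos"])
```

```text
[ 0.5741 -0.1034  0.4016]
```

View pics/crop1.png

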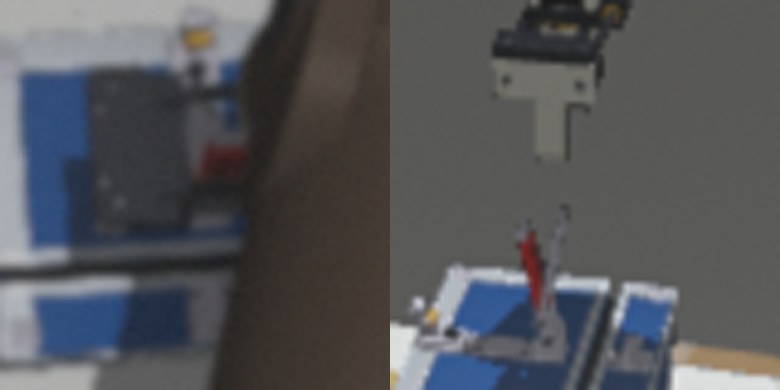

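Run:
```python
from h import *
f=lambda P:np.array([390,0])+(proj("side",P)-[280,110])*4.875
ex=np.array([.997,.079,0]);ey=np.array([-.079,.997,0])
B=np.array([.576,-.106,.3015])
for k in(-.019,0,.019): print("bar",k,f(B+k*ey))
for dx in(-.01,.01): print("bar dx",f(B+dx*ex))
p=np.array([.5741,-.1038,.3765])
for sx in(-.0095,.0095): print("tip",f(p+sx*ex+.046*ey),f(p+sx*ex+.065*ey))
pv=np.array([.578,-.1066,.2]); print("pivot",f(pv+.015*ey))
for t in(-13,0,10,18,25):
  t=np.radians(t); print("lever tip",f(pv+.098*(np.sin(t)*ex+[0,0,np.cos(t)])))
print("seat",f(pv-.068*ex-[0,0,.008]))
```

```text
bar -0.019 [565.6819 206.593 ]
bar 0 [561.2882 217.4878]
bar 0.019 [556.8128 228.5854]
bar dx [573.8727 218.6237]
bar dx [548.725  216.3537]
tip [564.7047 158.2186] [560.0325 169.3071]
tip [539.6339 156.0558] [534.7247 167.1042]
pivot [555.1015 338.2988]
lever tip [586.6877 226.1914]
lever tip [559.0016 220.8207]
lever tip [537.676  220.5838]
lever tip [521.1232 222.8356]
lever tip [507.306  226.5373]
seat [641.4992 345.7522]
```

{"method": "send_rows", "body": {
  "increments": [
    [[1,-0.002,-0.002,0.03,0],[1,0,0,0.03,0],[1,0,0,0.024,0],[0,0,0,0,0],[0,0,0,0,0],[0,0,0,0,0],[0,0,0,0,0],[0,0,0,0,0]]
  ],
  "newtons": 8
}}

```text
time: 3.7
eef_pos: [0.5766, -0.1066, 0.3181]
eef_rot: [[-0.997, -0.079, 0.001], [-0.079, 0.997, 0.0], [-0.001, 0.0, -1.0]]
ft_force: [-1.4, 1.1, 1.4]
finger_gap: 0.0464
grip_force: 1.1
```

{"method": "send_rows", "body": {
  "increments": [
    [[0,0,0,0,0],[0,0,0,0,0]]
  ]
}}

```text
time: 3.95
eef_pos: [0.5767, -0.1057, 0.318]
eef_rot: [[-0.997, -0.08, 0.0], [-0.08, 0.997, 0.001], [-0.001, 0.001, -1.0]]
ft_force: [-0.8, 4.4, 4.9]
finger_gap: 0.043
grip_force: 8.0
```

Run:
```python
import numpy as np
a=np.r_[np.linspace(5.6,100,12),105,109.6]
th=np.interp(a,[5.6,60],[18,-13])
p=np.array([-1.3,101.])
for ai,t in zip(a,th):
    A=np.radians(ai);T=np.radians(t)
    b=20*np.array([np.sin(T),np.cos(T)])+82*np.array([-np.sin(A),np.cos(A)])
    print(round(ai,1),b.round(1),"toolxz",(-(b[0]-p[0])).round(1),(-(b[1]-p[1])).round(1)); p=b
```

```text
5.6 [ -1.8 100.6] toolxz 0.5 0.4
14.2 [-15.6  99. ] toolxz 13.7 1.7
22.8 [-28.9  95.4] toolxz 13.3 3.6
31.3 [-41.5  90. ] toolxz 12.6 5.4
39.9 [-53.2  82.9] toolxz 11.7 7.1
48.5 [-63.7  74.2] toolxz 10.5 8.7
57.1 [-72.8  64.2] toolxz 9.1 10.0
65.7 [-79.2  53.3] toolxz 6.4 10.9
74.3 [-83.4  41.7] toolxz 4.2 11.5
82.8 [-85.9  29.7] toolxz 2.4 12.0
91.4 [-86.5  17.5] toolxz 0.6 12.3
100.0 [-85.3   5.2] toolxz -1.2 12.2
105.0 [-83.7  -1.7] toolxz -1.5 7.0
109.6 [-81.7  -8. ] toolxz -2.0 6.3
```

{"method": "send_rows", "body": {
  "increments": [
    [[0,0,0.001,0,0],[0,0.014,0,0.002,0],[0,0.013,0,0.004,0],[0,0.013,0,0.005,0],[0,0,0,0,0]]
  ]
}}

```text
time: 4.58
eef_pos: [0.5352, -0.1088, 0.3063]
eef_rot: [[-0.997, -0.079, -0.001], [-0.079, 0.997, 0.001], [0.001, 0.001, -1.0]]
ft_force: [0.9, 2.4, -0.9]
finger_gap: 0.0431
grip_force: 8.0
```

{"method": "send_rows", "body": {
  "increments": [
    [[0,0.012,0,0.007,0],[0,0.0105,0,0.009,0],[0,0.009,0,0.01,0],[0,0.0065,0,0.011,0],[0,0.004,0,0.0115,0],[0,0,0,0,0]]
  ]
}}

```text
time: 5.32
eef_pos: [0.4954, -0.112, 0.2581]
eef_rot: [[-0.997, -0.079, 0.002], [-0.079, 0.997, -0.0], [-0.002, -0.0, -1.0]]
ft_force: [5.1, 4.2, -1.0]
finger_gap: 0.0431
grip_force: 8.0
```

Run:
```python
from h import *
a=imaging.grab_frame("top")[:,:,::-1];b=imaging.grab_frame("side")[:,:,::-1]
cv2.imwrite("pics/top2.png",a)
cv2.imwrite("pics/crop2.png",np.hstack([cv2.resize(a[130:210,330:410],(390,390),interpolation=cv2.INTER_CUBIC),cv2.resize(b[130:210,280:360],(390,390),interpolation=cv2.INTER_CUBIC)]))
f=lambda P:np.array([390,0])+(proj("side",P)-[280,130])*4.875
ex=np.array([.997,.079,0]);ey=np.array([-.079,.997,0]);pv=np.array([.578,-.1066,.2])
for t in(-13,0,10,18,25):
  t=np.radians(t); print("lever tip",f(pv+.098*(np.sin(t)*ex+[0,0,np.cos(t)])))
print("pivot",f(pv+.015*ey),"seat",f(pv-.068*ex-[0,0,.008]), f(pv-.068*ex-[0,0,.008]+.013*ey))
```

```text
lever tip [586.6877 128.6914]
lever tip [559.0016 123.3207]
lever tip [537.676  123.0838]
lever tip [521.1232 125.3356]
lever tip [507.306  129.0373]
pivot [555.1015 240.7988] seat [641.4992 248.2522] [639.0297 256.3923]
```

View pics/crop2.png

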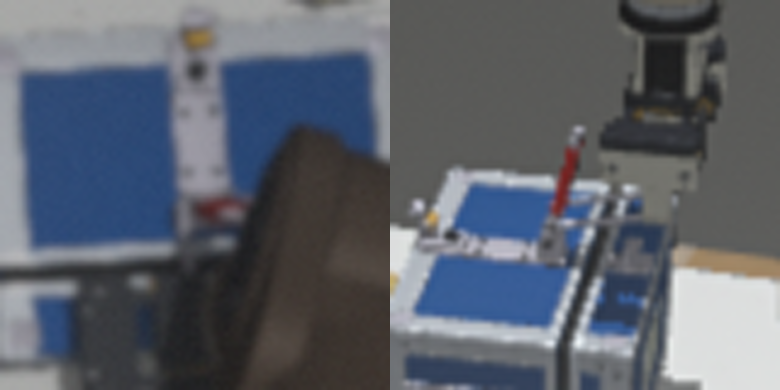

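{"method": "send_rows", "body": {
  "increments": [
    [[0,0.003,0,0.012,0],[0,0.001,0,0.012,0],[0,-0.001,0,0.012,0],[0,0,0,0,0]]
  ]
}}

```text
time: 5.92
eef_pos: [0.4934, -0.1123, 0.2223]
eef_rot: [[-0.997, -0.08, 0.004], [-0.08, 0.997, -0.001], [-0.004, -0.001, -1.0]]
ft_force: [6.6, 4.4, 1.1]
finger_gap: 0.0428
grip_force: 8.0
```

{"method": "send_rows", "body": {
  "increments": [
    [[0,-0.001,0,0.006,0],[0,-0.001,0,0.004,0],[0,-0.001,0,0.003,0],[0,0,0,0,0]]
  ]
}}

```text
time: 6.42
eef_pos: [0.4968, -0.112, 0.21]
eef_rot: [[-0.997, -0.08, 0.005], [-0.08, 0.997, -0.0], [-0.005, -0.001, -1.0]]
ft_force: [6.8, 5.6, 2.5]
finger_gap: 0.0429
grip_force: 8.0
```

{"method": "send_rows", "body": {
  "increments": [
    [[0,-0.0005,0,0.002,0],[0,-0.0005,0,0.002,0],[0,0,0,0,0]]
  ]
}}

```text
time: 6.8
eef_pos: [0.4973, -0.112, 0.2064]
eef_rot: [[-0.997, -0.079, 0.004], [-0.079, 0.997, 0.0], [-0.004, -0.0, -1.0]]
ft_force: [3.3, 4.6, 7.8]
finger_gap: 0.043
grip_force: 8.0
```

{"method": "send_rows", "body": {
  "increments": [
    [[0,-0.003,0,-0.001,0],[0,-0.003,0,0,0],[0,-0.003,0,0,0],[0,-0.002,0,0,0],[0,0,0,0,0]]
  ]
}}

```text
time: 7.42
eef_pos: [0.5037, -0.1114, 0.2055]
eef_rot: [[-0.997, -0.078, -0.005], [-0.078, 0.997, 0.001], [0.005, 0.001, -1.0]]
ft_force: [-7.5, 3.4, 4.6]
finger_gap: 0.043
grip_force: 8.0
```

{"method": "send_rows", "body": {
  "increments": [
    [[0,-0.002,0,0,0],[0,-0.002,0,0,0],[0,0,0,0,0]]
  ]
}}

```text
time: 7.8
eef_pos: [0.5078, -0.1111, 0.2055]
eef_rot: [[-0.997, -0.078, -0.005], [-0.078, 0.997, 0.001], [0.005, 0.001, -1.0]]
ft_force: [-7.6, 3.7, 5.6]
finger_gap: 0.0433
grip_force: 8.0
```

Run:
```python
from h import *
b=imaging.grab_frame("side")[:,:,::-1]
cv2.imwrite("pics/crop3.png",cv2.resize(b[140:210,290:350],(600,600),interpolation=cv2.INTER_CUBIC))
f=lambda P:(proj("side",P)-[290,140])*[10,600/70]
ex=np.array([.997,.079,0]);ey=np.array([-.079,.997,0]);pv=np.array([.578,-.1066,.2])
for t in(-13,0,10,18,25):
  t=np.radians(t); print("lever tip",f(pv+.098*(np.sin(t)*ex+[0,0,np.cos(t)])))
print("pivot",f(pv+.015*ey),"seat near",f(pv-.068*ex-[0,0,.008]+.013*ey)); print(ctrl.observe()["ft_force"])
```

```text
lever tip [303.4619 140.5562]
lever tip [246.6699 131.1133]
lever tip [202.9251 130.6969]
lever tip [168.9706 134.6559]
lever tip [140.6277 141.1645]
pivot [238.6698 337.6682] seat near [410.8302 365.0854]
[-7.4483  3.7645  5.3792]
```

View pics/crop3.png

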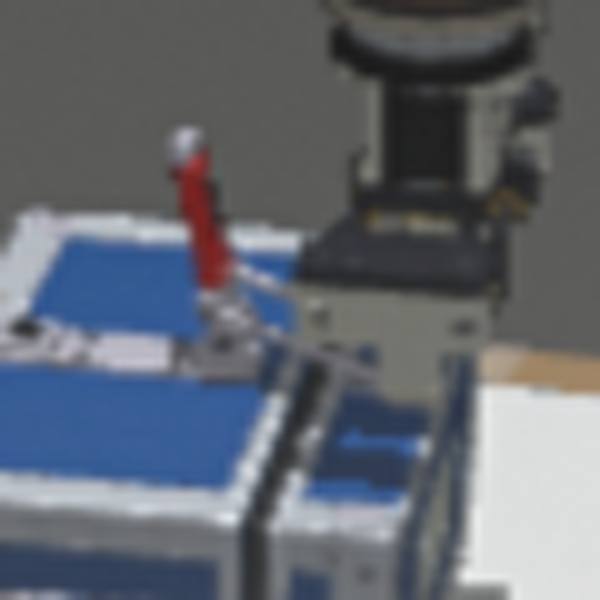

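{"method": "send_rows", "body": {
  "increments": [
    [[0,-0.002,0,0,0],[0,-0.002,0,0,0],[0,0,0,0,0]]
  ]
}}

```text
time: 8.22
eef_pos: [0.5118, -0.1107, 0.2055]
eef_rot: [[-0.997, -0.078, -0.005], [-0.078, 0.997, 0.001], [0.005, 0.001, -1.0]]
ft_force: [-8.0, 4.1, 5.3]
finger_gap: 0.0432
grip_force: 8.0
```

{"method": "send_rows", "body": {
  "increments": [
    [[0,0,0,-0.002,0],[0,0,0,-0.002,0],[0,0,0,0,0]]
  ]
}}

```text
time: 8.6
eef_pos: [0.5117, -0.1107, 0.2091]
eef_rot: [[-0.997, -0.078, -0.006], [-0.079, 0.997, 0.001], [0.006, 0.001, -1.0]]
ft_force: [-5.5, 2.9, -0.2]
finger_gap: 0.0432
grip_force: 8.0
```

{"method": "send_rows", "body": {
  "increments": [
    [[0,0,0,-0.002,0],[0,0,0,0,0]]
  ]
}}

```text
time: 8.85
eef_pos: [0.5118, -0.1106, 0.2107]
eef_rot: [[-0.997, -0.079, -0.006], [-0.079, 0.997, 0.0], [0.006, 0.001, -1.0]]
ft_force: [-5.5, 2.6, -7.9]
finger_gap: 0.0436
grip_force: 8.0
```

{"method": "send_rows", "body": {
  "increments": [
    [[0,0,0,0.002,0],[0,0,0,0.001,0],[1,0,0,0,0],[1,0,0,0,0],[1,0,0,0,0],[1,0,0,-0.015,0],[1,0,0,-0.04,0],[0,0,0,-0.025,0],[0,0,0,0,0]]
  ]
}}

```text
time: 9.98
eef_pos: [0.5159, -0.111, 0.2921]
eef_rot: [[-0.997, -0.079, 0.005], [-0.079, 0.997, -0.0], [-0.005, -0.001, -1.0]]
ft_force: [-0.3, 0.1, -0.8]
finger_gap: 0.0764
grip_force: 0.0
```

Run:
```python
from h import *
b=imaging.grab_frame("side")[:,:,::-1]
cv2.imwrite("pics/crop4.png",cv2.resize(b[130:210,290:350],(600,600),interpolation=cv2.INTER_CUBIC))
f=lambda P:(proj("side",P)-[290,130])*[10,600/80]
ex=np.array([.997,.079,0]);ey=np.array([-.079,.997,0]);pv=np.array([.578,-.1066,.2])
for t in(-13,0,10,18,25):
  t=np.radians(t); print("lever tip",f(pv+.098*(np.sin(t)*ex+[0,0,np.cos(t)])))
print("seat near, mid, far",[f(pv-.068*ex-[0,0,.008]+k*ey) for k in (.022,.013,0,-.013)]); print(ctrl.observe()["ft_force"])
```

```text
lever tip [303.4619 197.9867]
lever tip [246.6699 189.7241]
lever tip [202.9251 189.3598]
lever tip [168.9706 192.8239]
lever tip [140.6277 198.519 ]
seat near, mid, far [array([407.2866, 403.2106]), array([410.8302, 394.4498]), array([415.8958, 381.9264]), array([420.8997, 369.5556])]
[-0.5969 -0.4105 -0.4169]
```

View pics/crop4.png

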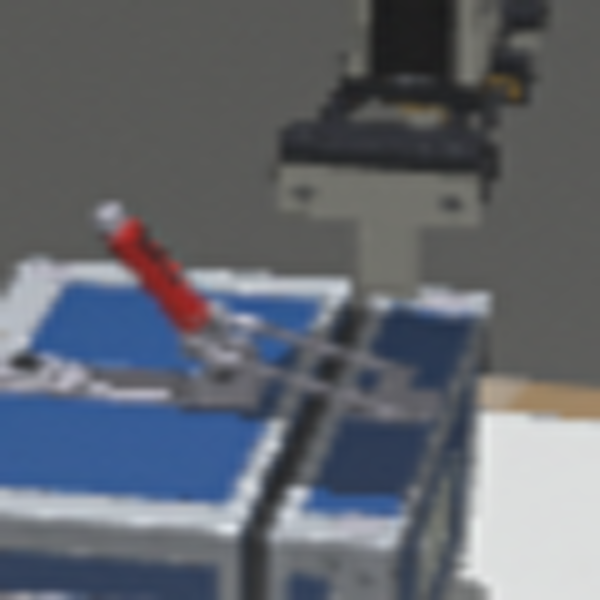

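{"method": "send_rows", "body": {
  "increments": [
    [[0,-0.022,-0.001,0.004,0],[0,-0.022,0,0.005,0],[0,-0.022,0,0.0045,0],[0,0,0,0,0],[0,0,0,0,0]]
  ]
}}

```text
time: 10.65
eef_pos: [0.5795, -0.1066, 0.2753]
eef_rot: [[-0.997, -0.079, -0.001], [-0.079, 0.997, -0.0], [0.001, -0.0, -1.0]]
ft_force: [-1.0, -0.3, -0.1]
finger_gap: 0.0225
grip_force: 0.0
```

Run:
```python
from h import *
o=ctrl.observe(); P=np.array(o["eef_pos"]); d=P-[.578,-.1066,.2]
u,v,w=d[0]*.997+d[1]*.079,-d[0]*.079+d[1]*.997,d[2]; print(u*1e3,v*1e3,w*1e3,o["ft_force"],o["finger_gap"])
p=np.array([u,w])*1e3
for t in np.arange(34,82.1,4):
    T=np.radians(t); s=np.interp(t,[34,82],[60,69])
    c=s*np.array([np.sin(T),np.cos(T)])+6*np.array([-np.cos(T),np.sin(T)])
    q=c+[-9.5,25]; print(t,q.round(1),"dx,dz",-(q-p).round(1)); p=q
```

```text
1.5285161057921668 -0.09785099462885902 75.2563817020751 [-1.0035 -0.3471 -0.0904] 0.022479207914370285
34.0 [19.1 78.1] dx,dz [-17.5  -2.8]
38.0 [23.2 76.6] dx,dz [-4.1  1.5]
42.0 [27.2 74.7] dx,dz [-4.   1.8]
46.0 [31.1 72.6] dx,dz [-3.9  2.2]
50.0 [34.9 70.1] dx,dz [-3.8  2.5]
54.0 [38.5 67.3] dx,dz [-3.6  2.8]
58.0 [42.  64.3] dx,dz [-3.5  3.1]
62.0 [45.3 60.9] dx,dz [-3.3  3.3]
66.0 [48.4 57.3] dx,dz [-3.1  3.6]
70.0 [51.2 53.5] dx,dz [-2.8  3.9]
74.0 [53.7 49.4] dx,dz [-2.6  4.1]
78.0 [56.  45.1] dx,dz [-2.3  4.3]
82.0 [58.  40.5] dx,dz [-2.   4.5]
```

{"method": "send_rows", "body": {
  "increments": [
    [[0,0,0,-0.003,0],[0,0,0,0,0],[0,-0.008,0,0,0],[0,-0.006,0,0,0],[0,-0.0035,0,0,0],[0,-0.004,0,0.0015,0],[0,0,0,0,0]]
  ]
}}

```text
time: 11.52
eef_pos: [0.6018, -0.1046, 0.2769]
eef_rot: [[-0.997, -0.079, -0.001], [-0.079, 0.997, -0.0], [0.001, 0.0, -1.0]]
ft_force: [-0.6, -0.7, 0.6]
finger_gap: 0.0004
grip_force: 0.7
```

{"method": "send_rows", "body": {
  "increments": [
    [[0,-0.004,0,0.002,0],[0,-0.004,0,0.002,0],[0,0,0,0,0]]
  ]
}}

```text
time: 11.9
eef_pos: [0.6094, -0.104, 0.2726]
eef_rot: [[-0.997, -0.079, -0.002], [-0.079, 0.997, -0.0], [0.002, 0.0, -1.0]]
ft_force: [-4.1, 1.3, 0.4]
finger_gap: 0.0011
grip_force: 1.6
```

{"method": "send_rows", "body": {
  "increments": [
    [[0,-0.004,0,0.0025,0],[0,-0.0035,0,0.003,0],[0,-0.0035,0,0.003,0],[0,0,0,0,0]]
  ]
}}

```text
time: 12.4
eef_pos: [0.6205, -0.1032, 0.2643]
eef_rot: [[-0.997, -0.079, -0.001], [-0.079, 0.997, -0.0], [0.001, -0.0, -1.0]]
ft_force: [-3.8, 0.0, 0.9]
finger_gap: 0.0007
grip_force: 1.6
```

{"method": "send_rows", "body": {
  "increments": [
    [[0,-0.0033,0,0.0033,0],[0,-0.003,0,0.0035,0],[0,0,0,0,0]]
  ]
}}

```text
time: 12.78
eef_pos: [0.6273, -0.1028, 0.2579]
eef_rot: [[-0.997, -0.079, 0.0], [-0.079, 0.997, -0.0], [-0.0, -0.0, -1.0]]
ft_force: [-2.7, -0.7, 2.0]
finger_gap: 0.0003
grip_force: 1.0
```

{"method": "send_rows", "body": {
  "increments": [
    [[0,-0.0028,0,0.0039,0],[0,0,0,0,0]]
  ]
}}

```text
time: 13.02
eef_pos: [0.6303, -0.1025, 0.254]
eef_rot: [[-0.997, -0.079, 0.001], [-0.079, 0.997, -0.0], [-0.001, -0.0, -1.0]]
ft_force: [-1.3, -1.1, 1.7]
finger_gap: 0.0008
grip_force: 0.8
```

{"method": "send_rows", "body": {
  "increments": [
    [[0,-0.0026,0,0.004,0],[0,0,0,0,0]]
  ]
}}

```text
time: 13.28
eef_pos: [0.6329, -0.1021, 0.2498]
eef_rot: [[-0.997, -0.079, 0.001], [-0.079, 0.997, -0.0], [-0.001, -0.0, -1.0]]
ft_force: [0.0, 0.4, 0.6]
finger_gap: 0.0003
grip_force: 0.4
```

{"method": "send_rows", "body": {
  "increments": [
    [[0,-0.001,0,0.002,0],[0,0,0,0,0]]
  ]
}}

```text
time: 13.52
eef_pos: [0.6337, -0.102, 0.2479]
eef_rot: [[-0.997, -0.079, 0.0], [-0.079, 0.997, -0.0], [-0.0, -0.0, -1.0]]
ft_force: [-0.5, -0.1, 0.5]
finger_gap: 0.0005
grip_force: 0.5
```

{"method": "send_rows", "body": {
  "increments": [
    [[0,-0.001,0,0.001,0],[0,-0.001,0,0.001,0],[0,0,0,0,0]]
  ]
}}

```text
time: 13.9
eef_pos: [0.6356, -0.1018, 0.2459]
eef_rot: [[-0.997, -0.079, -0.0], [-0.079, 0.997, 0.0], [-0.0, 0.0, -1.0]]
ft_force: [-1.9, -0.2, 0.7]
finger_gap: 0.0004
grip_force: 0.4
```

Run:
```python
from h import *
b=imaging.grab_frame("side")[:,:,::-1]
cv2.imwrite("pics/crop5.png",cv2.resize(b[140:200,285:345],(600,600),interpolation=cv2.INTER_CUBIC))
f=lambda P:(proj("side",P)-[285,140])*10
ex=np.array([.997,.079,0]);ey=np.array([-.079,.997,0]);pv=np.array([.578,-.1066,.2])
for t in(65,70,75,80,85,90):
  t=np.radians(t); print("lever tip",f(pv+.098*(np.sin(t)*ex+[0,0,np.cos(t)])),"root",f(pv+.024*(np.sin(t)*ex+[0,0,np.cos(t)])))
print(ctrl.observe()["ft_force"])
```

```text
lever tip [ 73.1494 261.6874] root [241.4365 347.3405]
lever tip [ 65.4909 278.5941] root [239.4529 351.4148]
lever tip [ 59.6265 296.142 ] root [237.9001 355.6629]
lever tip [ 55.5863 314.1921] root [236.789 360.052]
lever tip [ 53.3859 332.6043] root [236.1273 364.5487]
lever tip [ 53.0268 351.2374] root [235.919  369.1185]
[-1.1035 -0.0574  1.0354]
```

View pics/crop5.png

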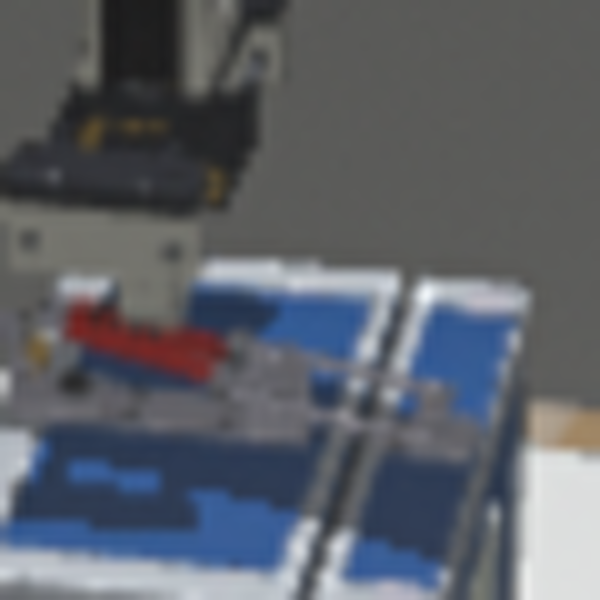

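{"method": "send_rows", "body": {
  "increments": [
    [[0,0,0,0.001,0],[0,0,0,0.001,0],[0,0,0,0,0]]
  ]
}}

```text
time: 14.32
eef_pos: [0.6357, -0.1018, 0.2441]
eef_rot: [[-0.997, -0.079, 0.001], [-0.079, 0.997, 0.0], [-0.001, 0.0, -1.0]]
ft_force: [0.5, 0.1, 1.1]
finger_gap: 0.0008
grip_force: 0.4
```

{"method": "send_rows", "body": {
  "increments": [
    [[0,0,0,0.001,0],[0,0,0,0,0]]
  ]
}}

```text
time: 14.58
eef_pos: [0.6355, -0.1019, 0.243]
eef_rot: [[-0.997, -0.079, 0.0], [-0.079, 0.997, 0.0], [-0.0, 0.0, -1.0]]
ft_force: [0.5, -0.0, 1.3]
finger_gap: 0.0009
grip_force: 0.4
```

{"method": "send_rows", "body": {
  "increments": [
    [[0,0,0,0.001,0],[0,0,0,0,0]]
  ]
}}

```text
time: 14.82
eef_pos: [0.6354, -0.1019, 0.2419]
eef_rot: [[-0.997, -0.079, -0.0], [-0.079, 0.997, 0.0], [0.0, 0.0, -1.0]]
ft_force: [-0.2, 0.2, 0.1]
finger_gap: 0.0007
grip_force: 0.3
```

{"method": "send_rows", "body": {
  "increments": [
    [[0,0,0,0.001,0],[0,0,0,0,0]]
  ]
}}

```text
time: 15.08
eef_pos: [0.6354, -0.102, 0.2409]
eef_rot: [[-0.997, -0.079, -0.0], [-0.079, 0.997, -0.0], [0.0, -0.0, -1.0]]
ft_force: [-0.4, 0.8, 0.4]
finger_gap: 0.0006
grip_force: 0.2
```

{"method": "send_rows", "body": {
  "increments": [
    [[0,0,0,0.0005,0],[0,0,0,0,0]]
  ]
}}

```text
time: 15.32
eef_pos: [0.6354, -0.1019, 0.2405]
eef_rot: [[-0.997, -0.079, -0.0], [-0.079, 0.997, 0.0], [0.0, 0.0, -1.0]]
ft_force: [0.2, -0.3, -0.2]
finger_gap: 0.0002
grip_force: 0.1
```

{"method": "send_rows", "body": {
  "increments": [
    [[0,0,0,0.0007,0],[0,0,0,0,0]]
  ]
}}

```text
time: 15.58
eef_pos: [0.6354, -0.1019, 0.2397]
eef_rot: [[-0.997, -0.079, -0.0], [-0.079, 0.997, 0.0], [0.0, 0.0, -1.0]]
ft_force: [-0.1, 0.4, -0.0]
finger_gap: 0.0006
grip_force: 0.1
```

{"method": "send_rows", "body": {
  "increments": [
    [[0,0,0,0.0007,0],[0,0,0,0,0]]
  ]
}}

```text
time: 15.82
eef_pos: [0.6354, -0.1019, 0.239]
eef_rot: [[-0.997, -0.079, -0.0], [-0.079, 0.997, 0.0], [0.0, 0.0, -1.0]]
ft_force: [-0.5, -0.5, -0.2]
finger_gap: 0.0004
grip_force: 0.0
```

{"method": "send_rows", "body": {
  "increments": [
    [[0,0,0,0.0007,0],[0,0,0,0,0]]
  ]
}}

```text
time: 16.08
eef_pos: [0.6354, -0.1019, 0.2383]
eef_rot: [[-0.997, -0.079, -0.0], [-0.079, 0.997, 0.0], [0.0, 0.0, -1.0]]
ft_force: [-0.5, 0.0, 0.0]
finger_gap: 0.0005
grip_force: 0.0
```

{"method": "send_rows", "body": {
  "increments": [
    [[0,0,0,0.0007,0],[0,0,0,0,0]]
  ]
}}

```text
time: 16.32
eef_pos: [0.6354, -0.1019, 0.2377]
eef_rot: [[-0.997, -0.079, -0.0], [-0.079, 0.997, 0.0], [0.0, 0.0, -1.0]]
ft_force: [-0.4, 0.1, 0.4]
finger_gap: 0.0005
grip_force: 0.0
```

{"method": "send_rows", "body": {
  "increments": [
    [[0,0,0,0.0007,0],[0,0,0,0,0]]
  ]
}}

```text
time: 16.58
eef_pos: [0.6354, -0.1019, 0.237]
eef_rot: [[-0.997, -0.079, -0.0], [-0.079, 0.997, 0.0], [0.0, 0.0, -1.0]]
ft_force: [-0.2, -0.2, -0.5]
finger_gap: 0.0004
grip_force: 0.0
```

{"method": "send_rows", "body": {
  "increments": [
    [[0,0,0,0.0007,0],[0,0,0,0,0]]
  ]
}}

```text
time: 16.82
eef_pos: [0.6355, -0.1019, 0.2365]
eef_rot: [[-0.997, -0.079, 0.0], [-0.079, 0.997, 0.0], [-0.0, 0.0, -1.0]]
ft_force: [0.0, 0.2, 1.7]
finger_gap: 0.0003
grip_force: 0.8
```

{"method": "send_rows", "body": {
  "increments": [
    [[0,0,0,0.0006,0],[0,0,0,0,0]]
  ]
}}

```text
time: 17.08
eef_pos: [0.6356, -0.102, 0.2362]
eef_rot: [[-0.997, -0.079, 0.001], [-0.079, 0.997, 0.0], [-0.001, 0.0, -1.0]]
ft_force: [-1.9, 0.7, 5.6]
finger_gap: 0.0007
grip_force: 2.5
```

{"method": "send_rows", "body": {
  "increments": [
    [[0,0,0,0.0006,0],[0,0,0,0,0]]
  ]
}}

```text
time: 17.32
eef_pos: [0.6356, -0.102, 0.236]
eef_rot: [[-0.997, -0.079, 0.001], [-0.079, 0.997, 0.0], [-0.001, 0.0, -1.0]]
ft_force: [-2.7, 0.1, 8.4]
finger_gap: 0.0008
grip_force: 4.1
```

{"method": "send_rows", "body": {
  "increments": [
    [[0,0,0,0.0004,0],[0,0,0,0,0]]
  ]
}}

```text
time: 17.58
eef_pos: [0.6356, -0.1019, 0.2359]
eef_rot: [[-0.997, -0.079, 0.001], [-0.079, 0.997, 0.0], [-0.001, 0.0, -1.0]]
ft_force: [-2.9, 1.0, 10.8]
finger_gap: 0.0005
grip_force: 5.2
```

{"method": "send_rows", "body": {
  "increments": [
    [[0,0,0,0.0003,0],[0,0,0,0,0]]
  ]
}}

```text
time: 17.82
eef_pos: [0.6357, -0.102, 0.2358]
eef_rot: [[-0.997, -0.079, 0.001], [-0.079, 0.997, 0.0], [-0.001, 0.0, -1.0]]
ft_force: [-4.2, 1.3, 12.0]
finger_gap: 0.0004
grip_force: 6.1
```

{"method": "send_rows", "body": {
  "increments": [
    [[0,0,0,0.0003,0],[0,0,0,0,0]]
  ]
}}

```text
time: 18.08
eef_pos: [0.6356, -0.102, 0.2357]
eef_rot: [[-0.997, -0.079, 0.001], [-0.079, 0.997, 0.0], [-0.001, 0.0, -1.0]]
ft_force: [-5.0, 1.1, 14.3]
finger_gap: 0.0004
grip_force: 6.9
```

{"method": "send_rows", "body": {
  "increments": [
    [[0,0,0,0.0003,0],[0,0,0,0,0]]
  ]
}}

```text
time: 18.32
eef_pos: [0.6357, -0.102, 0.2356]
eef_rot: [[-0.997, -0.079, 0.002], [-0.079, 0.997, 0.001], [-0.002, 0.0, -1.0]]
ft_force: [-5.0, 1.8, 14.8]
finger_gap: 0.0005
grip_force: 7.6
```

{"method": "send_rows", "body": {
  "increments": [
    [[0,0.001,0,0,0],[0,0,0,0,0]]
  ]
}}

```text
time: 18.58
eef_pos: [0.6355, -0.102, 0.2357]
eef_rot: [[-0.997, -0.079, 0.003], [-0.079, 0.997, 0.0], [-0.004, -0.0, -1.0]]
ft_force: [-2.3, 1.4, 12.6]
finger_gap: 0.0006
grip_force: 6.2
```

{"method": "send_rows", "body": {
  "increments": [
    [[0,0,0,0.0003,0],[0,0,0,0,0]]
  ]
}}

```text
time: 18.82
eef_pos: [0.6355, -0.102, 0.2356]
eef_rot: [[-0.997, -0.079, 0.004], [-0.079, 0.997, 0.0], [-0.004, 0.0, -1.0]]
ft_force: [-3.0, 1.7, 14.2]
finger_gap: 0.0004
grip_force: 7.2
```

Run:
```python
from h import *
b=imaging.grab_frame("side")[:,:,::-1]; a=imaging.grab_frame("top")[:,:,::-1]
cv2.imwrite("pics/top6.png",a); cv2.imwrite("pics/side6.png",b)
cv2.imwrite("pics/crop6.png",np.hstack([cv2.resize(b[155:195,280:320],(400,400),interpolation=cv2.INTER_CUBIC),cv2.resize(a[120:180,340:400],(400,400),interpolation=cv2.INTER_CUBIC)]))
f=lambda P:(proj("side",P)-[280,155])*10
ex=np.array([.997,.079,0]);ey=np.array([-.079,.997,0]);pv=np.array([.578,-.1066,.2])
for t in(80,85,90):
  t=np.radians(t);q=lambda s,h:f(pv+s*(np.sin(t)*ex+[0,0,np.cos(t)])+h*(-np.cos(t)*ex+[0,0,np.sin(t)])+.012*ey)
  print(t,"nose",q(.098,0),"grip 88 top/bot",q(.088,.006),q(.088,-.005),"24",q(.024,.006),q(.024,-.005))
m=cv2.inRange(cv2.cvtColor(b,cv2.COLOR_BGR2HSV),(0,120,60),(8,255,255)); y,x=np.nonzero(m[155:195,280:320]); 
for c in range(x.min(),x.max()+1): print(c*10+5,y[x==c].min()*10+5,y[x==c].max()*10+5,end="; ")
```

```text
1.3962634015954636 nose [ 98.6188 178.9732] grip 88 top/bot [125.4421 172.3317] [121.3395 195.8838] 24 [283.3845 212.31  ] [278.7171 235.761 ]
1.4835298641951802 nose [ 96.425  197.4489] grip 88 top/bot [122.1078 188.7026] [120.3903 212.6456] 24 [281.4185 216.561 ] [279.1388 240.4902]
1.5707963267948966 nose [ 96.0826 216.1471] grip 88 top/bot [120.4401 205.3824] [121.103  229.5344] 24 [279.9017 220.9855] [280.0222 245.2105]
115 205 205; 125 185 215; 135 185 215; 145 195 215; 155 195 215; 165 205 215; 175 205 215; 185 215 215; 195 215 225; 205 215 225; 215 205 225; 225 215 225; 235 205 225; 245 205 235; 255 205 225;
```

View pics/crop6.png

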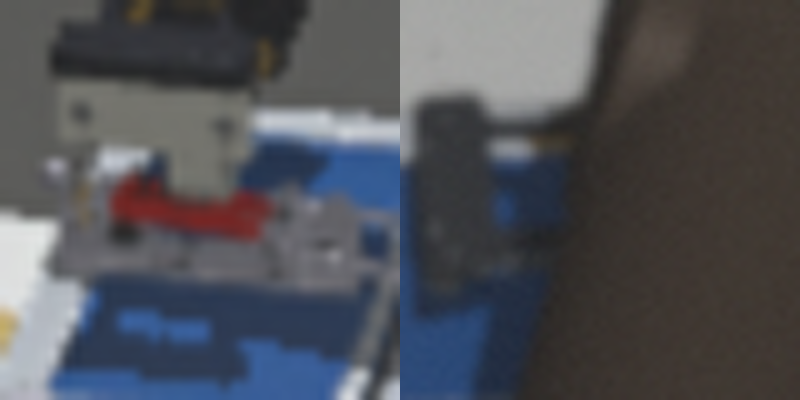

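{"method": "send_rows", "body": {
  "increments": [
    [[0,0,0,0.0003,0],[0,0,0,0,0]]
  ]
}}

```text
time: 19.18
eef_pos: [0.6356, -0.102, 0.2353]
eef_rot: [[-0.997, -0.079, 0.004], [-0.079, 0.997, 0.0], [-0.004, 0.0, -1.0]]
ft_force: [-1.5, 0.9, 13.3]
finger_gap: 0.0002
grip_force: 6.6
```

{"method": "send_rows", "body": {
  "increments": [
    [[0,0,0,0.0003,0],[0,0,0,0,0]]
  ]
}}

```text
time: 19.42
eef_pos: [0.6357, -0.1019, 0.2346]
eef_rot: [[-0.997, -0.079, 0.004], [-0.079, 0.997, 0.0], [-0.004, -0.0, -1.0]]
ft_force: [-0.7, 1.2, 10.4]
finger_gap: 0.0006
grip_force: 4.8
```

{"method": "send_rows", "body": {
  "increments": [
    [[0,0,0,0.0004,0],[0,0,0,0,0]]
  ]
}}

```text
time: 19.68
eef_pos: [0.6358, -0.1019, 0.2338]
eef_rot: [[-0.997, -0.079, 0.003], [-0.079, 0.997, 0.0], [-0.003, -0.0, -1.0]]
ft_force: [0.8, 0.7, 6.2]
finger_gap: 0.0004
grip_force: 3.2
```

{"method": "send_rows", "body": {
  "increments": [
    [[0,0,0,0.0004,0],[0,0,0,0,0]]
  ]
}}

```text
time: 19.92
eef_pos: [0.6357, -0.102, 0.233]
eef_rot: [[-0.997, -0.079, 0.003], [-0.079, 0.997, -0.0], [-0.003, -0.0, -1.0]]
ft_force: [2.4, 0.3, 3.8]
finger_gap: 0.0007
grip_force: 1.9
```

{"method": "send_rows", "body": {
  "increments": [
    [[0,0,0,0.0004,0],[0,0,0,0,0]]
  ]
}}

```text
time: 20.18
eef_pos: [0.6336, -0.102, 0.231]
eef_rot: [[-0.997, -0.079, -0.002], [-0.079, 0.997, 0.0], [0.002, 0.0, -1.0]]
ft_force: [-0.3, -0.2, -0.5]
finger_gap: 0.0006
grip_force: 0.0
```

{"method": "send_rows", "body": {
  "increments": [
    [[0,0,0,0.0008,0],[0,0,0,0,0]]
  ]
}}

```text
time: 20.42
eef_pos: [0.6337, -0.102, 0.2308]
eef_rot: [[-0.997, -0.079, -0.002], [-0.079, 0.997, 0.0], [0.001, 0.0, -1.0]]
ft_force: [-2.9, 0.6, 4.6]
finger_gap: 0.0004
grip_force: 2.2
```

{"method": "send_rows", "body": {
  "increments": [
    [[0,0,0,0.0008,0],[0,0,0,0,0]]
  ]
}}

```text
time: 20.68
eef_pos: [0.6337, -0.1021, 0.2306]
eef_rot: [[-0.997, -0.079, -0.001], [-0.079, 0.997, 0.001], [0.001, 0.001, -1.0]]
ft_force: [-5.5, 1.2, 9.1]
finger_gap: 0.0009
grip_force: 4.7
```

{"method": "send_rows", "body": {
  "increments": [
    [[0,0,0,0.0008,0],[0,0,0,0,0]]
  ]
}}

```text
time: 20.92
eef_pos: [0.6338, -0.102, 0.2304]
eef_rot: [[-0.997, -0.079, -0.001], [-0.079, 0.997, 0.001], [0.001, 0.001, -1.0]]
ft_force: [-7.4, 1.8, 13.5]
finger_gap: 0.0002
grip_force: 7.1
```

{"method": "send_rows", "body": {
  "increments": [
    [[0,0,0,-0.003,0],[0,0,0,-0.01,0],[0,0,0,-0.04,0],[0,0.03,0,-0.05,0],[0,0.05,0.03,-0.04,0],[0,0.05,0.05,0,0],[0,0,0.05,0,0],[0,0,0.05,0,0],[0,0,0.05,0,0],[0,0,0,0,0]]
  ]
}}

```text
time: 22.18
eef_pos: [0.4983, 0.1132, 0.3677]
eef_rot: [[-0.996, -0.086, -0.0], [-0.086, 0.996, 0.001], [0.0, 0.001, -1.0]]
ft_force: [0.4, -1.1, -1.2]
finger_gap: 0.0004
grip_force: 0.0
```

Run:
```python
from h import *
b=imaging.grab_frame("side")[:,:,::-1]; a=imaging.grab_frame("top")[:,:,::-1]
cv2.imwrite("pics/crop7.png",np.hstack([cv2.resize(b[145:205,280:350],(400,343),interpolation=cv2.INTER_CUBIC),cv2.resize(a[120:210,320:420],(390,343),interpolation=cv2.INTER_CUBIC)]))
o=ctrl.observe();print(o["eef_pos"],o["ft_force"],o["time"])
```

```text
[0.4991 0.1086 0.3679] [-0.0082 -1.471   0.0736] 22.275
```

View pics/crop7.png

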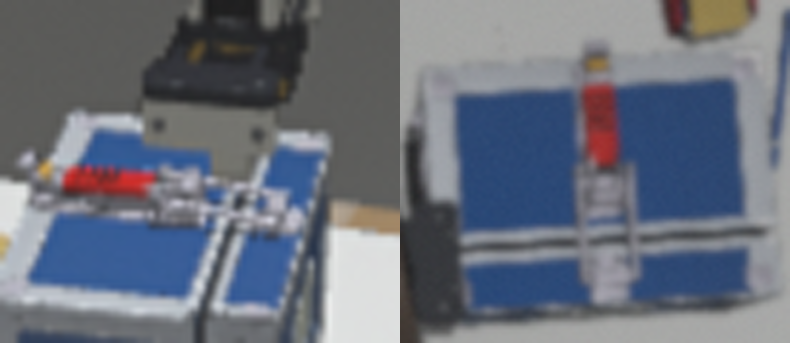

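The closing picture shows the red lever lying flat to the back under the catch at (110,180). The loop's crossbar is in the hook at (610,280), and the lid gap has narrowed. The arm is clear of the case, so I'm handing in.

```bash
python3 -c "from workcell import ctrl; print(ctrl.sign_off())"
```

```text
the job is handed in; nothing more can be done
None
```

The latch is closed and the job is handed in: the loop is hooked under the lip, the lever snapped under its catch at about 14 N and lies on its rest, and the arm is clear of the case, at 22 s on the robot's clock.

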